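# Lift a spot plate off the drying slab with a scoop

## Task

Pick up the steel scoop by its handle, reach over the low front sill of the drying slab and slide the blade under the white spot plate until the back ledge stops the plate and it is fully loaded, right up against the scoop's upright stop wall; feel for the stop, for the porcelain cracks if rammed. Lift the plate off on the scoop, set it down without dropping it, centred and square across the two rails of the cooling rack, then draw the scoop out and stand it flat on the bench, touching nothing else. Never touch the plate with the gripper or arm or tip it steeply, and leave the bottle, the carton and the slide box where they are.

Things in the scene. Friction and masses are not known exactly. Their poses are not given: they have to be found in the camera images.
- plate: White porcelain spot plate with 12 wells, 90 (x) by 110 (y) by 12 mm, about 0.2 kg (varies). Origin: centre of its underside. The lower edges at x = +-45 mm are bevelled: the underside, flat for |x| < 33 mm, rises to 5 mm at |x| = 45 mm, so a thin blade can wedge in. It lies on the slab, -x edge to the slab's open front, turned up to 0.2 rad, short of the back ledge.
- slab: Fixed dark metal drying slab, 236 (x) by 160 (y) mm, flat top 18 mm above its origin. A low sill, 4 mm high, runs across its front (x from -106 to -100 mm, towards the robot). An adjustable ledge, 16 mm high, stands across its back; its inner face was set somewhere between x = +68 and +118 mm and must be seen or felt. Sides open. The slab's height above the bench varies.
- rack: Fixed steel cooling rack: two flat rails along its x, 110 long, 25 wide, 8 mm thick, tops 60 mm above its origin, with an open gap of 66 mm (y from -33 to +33 mm) between them. Legs under the rail ends (x = +-45, y = +-45.5 mm); low cross bars reach only 12 mm above the origin. Front and back open. Origin: centre of the rack near bench height (varies by some mm).
- scoop: Loose cranked steel scoop, 0.22 kg, standing flat on the bench. Origin: on the blade's underside, where a fully loaded plate's centre lies; x towards the blade's front edge, z up. Blade 50 wide, 2.5 mm thick, x from -47 to +25 mm; at its rear (x = -47) an 18 mm high stop wall. Handle: black bar along x, x from -155 to -50, 20 wide, 35 to 59 mm high, with a heel at its rear end down to the bench.
- scoop_grip (a point): Point to grip on the scoop's handle, at (-90, 0, 47) mm in the scoop's frame; the bar there is 20 mm wide across y.
- scoop_edge (a point): Middle of the blade's front lower edge, at (25, 0, 0) mm in the scoop's frame.
- reagent: Bystander: white plastic bottle, 54 mm diameter, 120 mm tall; origin at the centre of its underside.
- carton: Bystander: white and red carton, 70 by 50 by 85 mm; origin at the centre of its underside.
- slidebox: Bystander: two stacked flat white slide boxes in one piece, 85 by 115 by 56 mm; origin at the centre of its underside.
Mind the look-alikes: they are no part of the job. Of the things that look like the scoop, the smallest one is meant. Several things have the shape of the plate; the one meant has the colours described above.

How it is judged:
On the way:
1. the plate rides on the scoop, fully loaded (within 8 mm of the stop wall), clear of the slab, its underside more than 20 mm above the slab's top (contact force between scoop and plate above 0.5 N and contact force between each of slab, rack and plate below 0.05 N and z of plate in the frame of slab above 0.038 m and angle between plate's own z axis and vertical below 0.4 rad and x of plate in the frame of scoop below 0.006 m), for 0.2 s.
At the end, for the whole second after the job is handed in: Plate flat and at rest on both rack rails: centre within 15 mm of the rack's along each rack axis, underside within 4 mm of the rail tops, within 0.15 rad of square, tilt under 0.06 rad. Scoop at rest on the bench, underside within 6 mm, tilt under 0.08 rad, touching nothing else (x of plate in the frame of rack between -0.015 and 0.015 m and y of plate in the frame of rack between -0.015 and 0.015 m and z of plate in the frame of rack between 0.056 and 0.064 m and angle between the x axis of plate and the x axis of rack, either way round below 0.15 rad and angle between plate's own z axis and vertical below 0.06 rad and contact force between plate and rack above 0.5 N and linear speed of each of plate, scoop below 0.01 m/s and height (world z) of scoop between -0.004 and 0.006 m and angle between scoop's own z axis and vertical below 0.08 rad and contact force between scoop and plate below 0.05 N and contact force between scoop and rack below 0.05 N and contact force between scoop and slab below 0.05 N and contact force between scoop and reagent below 0.05 N and contact force between scoop and carton below 0.05 N and contact force between scoop and slidebox below 0.05 N).
It fails at once if the scoop presses on the plate with more than 40 N (contact force between scoop and plate above 40 N).
It fails at once if the gripper or arm touches the plate (contact force between any of the fingers, the arm and plate above 0.5 N).
It fails at once if the plate is tipped by more than 0.6 rad (angle between plate's own z axis and vertical above 0.6 rad).
It fails at once if the plate is dropped or thrown (faster than 0.7 m/s) (linear speed of plate above 0.7 m/s).
It fails at once if a bystander is moved by more than 15 mm (distance of any of reagent, carton, slidebox from where it was at the start of the episode above 0.015 m).
It also fails if it takes over 72 s, if anything falls off the work surface, if the arm or the gripper's body presses on something with over 40 N, if the wrist force passes 120 N, or if a joint passes its speed limit or range.

## Robot

A 6-joint arm with a two-finger parallel gripper is mounted at the origin on the work surface. World frame = base frame: x ahead of the robot, y to its left, z up, the work surface at z = 0. Lengths are in m, angles in rad, forces in N, time in s.
With the tool pointing down it reaches from about 0.275 to 0.85 m from the base axis. Payload 5.2 kg.
Tool frame: the origin (TCP) lies midway between the tips of the shut fingers; the grasp point (between the pads) lies 19 mm behind it; z points along the fingers, y is the line along which they close (so a half turn about z gives the same grasp; the last joint's range is limited). The gripper opens to 85 mm and grips with 20 to 120 N. Pads are 22 mm wide; open, the fingers measure 114 mm over their backs; the gripper's body (76 mm by 85 mm) begins 54 mm behind the grasp point. The pads swing forward as they close: fully open they stand 13 mm farther back than shut.
Start: joints at [-1.377, 0.259, 1.535, -0, 1.348, -0.203], TCP at [0.213, -0.507, 0.231] pointing down, gripper open.
Joint ranges: [-3.14, 3.14], [-0.91, 2.08], [0.19, 2.58], [-1.22, 4.36], [0.22, 2.71], [-3.12, 3.12]. Speed limits (rad/s): [2.57, 2.57, 3.14, 3.14, 3.14, 3.14].

## Interface

Orientations are given as a rotation vector (axis times angle).
In Python, from rig import bot gives the robot as it stands.
- The arm moves only by the tool servo_tool, never from a script. Its argument "commands" is text: rows parted by semicolons, each of 7 numbers parted by spaces: the opening, from 0 (shut) to 1 (fully open), then the shift along the world's x, y, z in mm, then the turn, a rotation vector about the world's x, y, z in rad. In form: grip x y z rx ry rz; .... A call has 1 to 5 rows; each row shifts and turns the commanded pose from where the row before left it; what a row does not reach is not made up. A row lasts 1/8 s, in which the tool goes at most 62.5 mm and 10.7 degrees, less where a joint would pass 70% of its speed; a pose out of reach is approached as far as the arm can. A call with a gripper value outside its range is refused whole. The fingers move at their own pace and stop on an object; "squeeze" is the grip in N (left out, the last holds). Time passes only in rows, so rows that do not move let the fingers close. It gives the time, the measured TCP pose, the force, the opening and the grip force at its end, in the units of the state.
- bot.observe(): the state, without advancing time (a new reading comes with each control period).
- bot.snapshot(name): name is "scene" or "top" or "wrist"; returns the picture (384x512x3 uint8, red, green, blue); there is no depth.
- bot.calibration(name): a dict with "camera_matrix" (3x3 intrinsics, pixels), "k1" (the pictures are not rectified: a ray, as slopes to the right and down, at radius r is drawn at 1 + k1 r^2 times it, then the intrinsics apply), "R" (3x3) and "t" (3): a world point X has camera coordinates R X + t. Camera axes: x right, y down, z forward; pixel columns grow to the right and rows downward; lengths in m; the calibration is good to about 2 mm. A picture is of the moment at which its call begins: read the wrist's pose just before it. calibration takes no time and is no camera call; for the wrist camera it gives the pose at the moment of the call.
- bot.finish_job(): hands the job in; it is judged then, once.
Trained networks look in the newest picture that a camera, given by its name, has taken for a name from the list of things; names that differ only in an ending like _2 or _b are one class to them, and where a whole thing is asked for, a point or a joint stands for the part that bears it (a point fixed in the world has none). Each returns a list of dicts, best first, with "confidence" (0 to 1); they miss things now and then, are a little off and sometimes report something else, mostly with a low value. They report only what shows in the picture. A call takes as long as a camera call. They do not tell look-alikes from the thing itself.
- bot.trace(camera, name): "region" (384x512 bool, what is visible of it) and "bbox" ([left, top, width, height] in pixels, round what is visible of it).
- bot.mark_of(camera, name): "xy" ([column, row] in pixels: a listed point, or the origin of a listed thing).
The state is a dict: "time_s": time; "joint_pos": joint angles; "joint_velocities": joint speeds; "tau": joint torques, N m; "tool_pos": TCP position; "orientation": TCP orientation; "contact_force": force on the tool from outside, world axes, zero at the start; "torque": the same for the moment, N m; "width": finger opening in m; "grasp_force": force on a finger pad.
Only numpy, scipy, OpenCV 4.12 (cv2) and the standard library are available. Lean on these libraries where they do the work, as an engineer would, in place of code of your own. Each camera call takes 0.05 s, during which the arm holds its last target. There are 200 camera calls.

## Working session

There is one attempt and no reset: what is moved stays moved. The work goes in short steps, Python scripts to look and compute and a tool call to move; the robot and the scene stay as the last step left them, time stands still between calls to the robot, and variables do not carry over. Pictures are saved under pics/ and viewed, at most 12 in all, crops included, and the job is handed in when it is done.

Besides the shell and the picture viewer there is one more tool, called after "Emit:" by a JSON object that holds its "api" and its "payload", one argument or row to a line. servo_tool: Moves the arm, as the interface text tells. Its arguments: {"type":"object","properties":{"commands":{"type":"string"},"squeeze":{"type":"number"}},"required":["commands"]}

```bash
mkdir -p pics
cat > h.py <<'E'
import numpy as np, cv2
from rig import bot
def pix2ray(cam,uv,c=None):
    c=c or bot.calibration(cam);K=np.array(c["camera_matrix"]);R=np.array(c["R"]);t=np.array(c["t"])
    d=np.linalg.solve(K,np.array([uv[0],uv[1],1.]));p=d[:2].copy();q=p.copy()
    for _ in range(20): q=p/(1+c["k1"]*(q@q))
    return -R.T@t, R.T@np.array([q[0],q[1],1.])
def atz(cam,uv,z,c=None):
    o,d=pix2ray(cam,uv,c);return o+d*(z-o[2])/d[2]
def proj(cam,X,c=None):
    c=c or bot.calibration(cam);K=np.array(c["camera_matrix"])
    x=np.array(c["R"])@np.asarray(X,float)+np.array(c["t"]);p=x[:2]/x[2];p=p*(1+c["k1"]*(p@p))
    return (K@np.array([p[0],p[1],1]))[:2]
def save(cam,name):
    im=bot.snapshot(cam);cv2.imwrite(f"pics/{name}.png",im[:,:,::-1]);return im
E
python3 - <<'E'
from h import *
a=save("scene","s0");b=save("top","t0")
np.save("t0.npy",b)
cv2.imwrite("pics/t0b.png",cv2.resize(b[:,:,::-1],(800,600),interpolation=cv2.INTER_CUBIC))
for cam in("top","scene"):
  c=bot.calibration(cam);print(cam,np.round(-np.array(c["R"]).T@np.array(c["t"]),3),c["k1"])
  for n in("plate","slab","rack","scoop","scoop_grip","scoop_edge","reagent","carton","slidebox"):
    print(n,[(np.round(m["xy"],1).tolist(),round(m["confidence"],2),np.round(atz(cam,m["xy"],0),3)[:2].tolist()) for m in bot.mark_of(cam,n)][:4])
print(bot.observe())
E
```

```text
top [0.418 0.02  1.126] 0.016222565739666853
plate [([398.4, 161.4], 0.78, [0.609, -0.423]), ([341.0, 179.9], 0.57, [0.554, -0.244]), ([227.0, 109.4], 0.42, [0.783, 0.106])]
slab [([337.3, 183.8], 0.7, [0.542, -0.232])]
rack [([178.0, 183.3], 0.62, [0.552, 0.259])]
scoop [([395.3, 278.0], 0.68, [0.255, -0.395]), ([263.2, 186.0], 0.65, [0.539, -0.004]), ([102.5, 116.9], 0.65, [0.765, 0.496])]
scoop_grip [([268.9, 212.3], 0.97, [0.458, -0.02]), ([117.8, 135.7], 0.86, [0.704, 0.447]), ([262.5, 176.0], 0.42, [0.57, -0.002])]
scoop_edge [([94.0, 109.9], 0.83, [0.788, 0.523]), ([263.9, 176.5], 0.61, [0.569, -0.007]), ([401.4, 270.0], 0.61, [0.278, -0.415])]
reagent [([257.2, 138.1], 0.9, [0.69, 0.012])]
carton [([225.2, 109.9], 0.75, [0.782, 0.111])]
slidebox [([291.0, 110.5], 0.57, [0.776, -0.095]), ([267.6, 213.3], 0.25, [0.455, -0.016])]
scene [ 1.217 -0.425  1.262] 0.05985420723799229
plate [([182.4, 251.0], 0.91, [0.528, -0.232]), ([134.7, 301.8], 0.61, [0.601, -0.421])]
slab [([180.2, 252.4], 0.81, [0.529, -0.24])]
rack [([319.3, 188.9], 0.69, [0.565, 0.266]), ([277.1, 245.0], 0.25, 
[... 569 characters left out ...]
, 'joint_pos': array([-1.37678906e+00,  2.58572562e-01,  1.53501438e+00,  8.78649644e-06,
        1.34800459e+00, -2.02777757e-01]), 'joint_velocities': array([-8.64972491e-04, -4.39566531e-05,  1.04431890e-04,  1.29371134e-05,
       -6.79531650e-04,  8.40967139e-04]), 'tau': array([ 2.29286437e-03, -4.45922363e+01, -2.90902752e+01, -8.82088472e-06,
        7.59081086e-04, -9.41475804e-06]), 'tool_pos': array([ 0.21258538, -0.50725072,  0.23131874]), 'orientation': array([3.07996875e+00, 6.19184683e-01, 1.34528679e-05]), 'contact_force': array([-0.01246372,  0.27124625, -0.13346969]), 'torque': array([ 0.0531866 , -0.04506335, -0.03201277]), 'grasp_force': 0.0, 'width': 0.08557913998684158}
```

View pics/t0b.png

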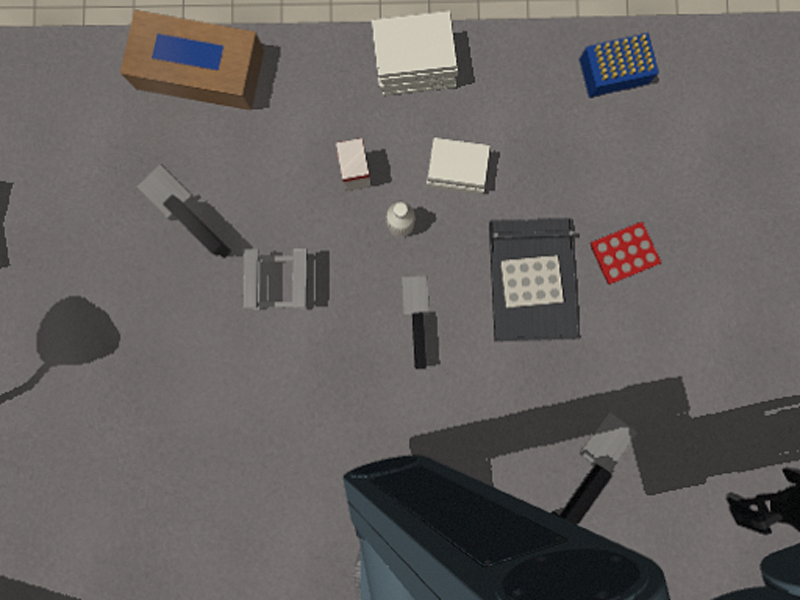

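View pics/s0.png

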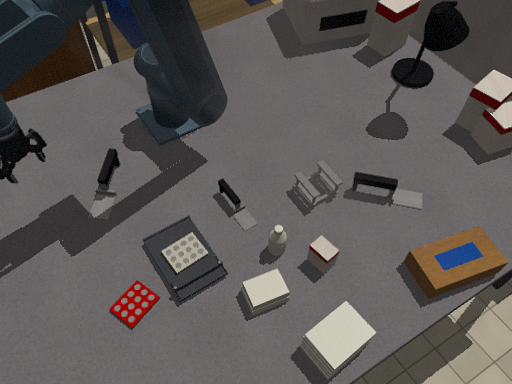

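The top view (800-px scale) shows three scoops; the middle one, with blade (415,295) and handle (420,340), is the smallest. The white plate is at (532,281) on the slab, the ledge at row 235, and the rack at (277,280). The red plate is a decoy. Next I fit silhouettes in both cameras.

```bash
cat > fit.py <<'E'
from h import *
from scipy.optimize import minimize
S=4
def box(x0,x1,y0,y1,z0,z1): return np.array([[x,y,z] for x in(x0,x1) for y in(y0,y1) for z in(z0,z1)])/1000.
M={"plate":[np.vstack([box(-45,45,-55,55,5,12),box(-33,33,-55,55,0,5)])],
"slab":[box(-118,118,-80,80,0,18)],
"rack":[box(-55,55,-58,-33,52,60),box(-55,55,33,58,52,60)]+[box(x-4,x+4,y-4,y+4,0,52) for x in(-45,45) for y in(-45.5,45.5)],
"scoop":[box(-47,25,-25,25,0,2.5),box(-49,-47,-25,25,0,18),box(-155,-50,-10,10,35,59)]}
def tf(P,q):
    c,s=np.cos(q[3]),np.sin(q[3]);return P@np.array([[c,-s,0],[s,c,0],[0,0,1]]).T+q[:3]
def sil(cam,name,q,c):
    im=np.zeros((384*S,512*S),np.uint8)
    for b in M[name]:
        p=np.array([proj(cam,X,c) for X in tf(b,q)])
        h=cv2.convexHull(((p+.5)*S).astype(np.float32)).astype(np.int32);cv2.fillConvexPoly(im,h,1)
    return cv2.resize(im.astype(np.float32),(512,384),interpolation=cv2.INTER_AREA)
def fit(name,masks,q0,free,cals):
    q0=np.array(q0,float)
    def f(v):
        q=q0.copy();q[free]+=v*np.array([.01,.01,.01,.1])[free];L=0
        for cam,m in masks.items():
            s=sil(cam,name,q,cals[cam]);L+=1-np.minimum(s,m).sum()/np.maximum(s,m).sum()
        return L
    n=len(free);r=minimize(f,np.zeros(n),method="Nelder-Mead",options=dict(initial_simplex=np.vstack([np.zeros(n),np.eye(n)]),xatol=.01,fatol=1e-4,maxiter=250))
    q0[free]+=r.x*np.array([.01,.01,.01,.1])[free];return q0,r.fun
E
cat > m1.py <<'E'
from fit import *
import pickle
cals={c:bot.calibration(c) for c in("top","scene")};ms={}
for cam in cals:
  bot.snapshot(cam)
  for n,X in(("plate",(.54,-.235,.03)),("slab",(.54,-.235,.01)),("rack",(.555,.262,.05)),("scoop",(.52,-.01,.01))):
    u=proj(cam,X,cals[cam]);best=None
    for m in bot.trace(cam,n):
      ys,xs=np.nonzero(m["region"]);d=np.hypot(xs.mean()-u[0],ys.mean()-u[1])
      if d<25 and (best is None or d<best[0]): best=(d,m)
    if best: ms[cam,n]=best[1]["region"].astype(np.float32);print(cam,n,best[0],best[1]["confidence"],ms[cam,n].sum())
    else: print("miss",cam,n)
for cam in cals: 
  if (cam,"slab") in ms and (cam,"plate") in ms: ms[cam,"slab"]=np.maximum(ms[cam,"slab"],ms[cam,"plate"])
pickle.dump(ms,open("ms.pkl","wb"))
for n,q in(("plate",(.54,-.235,.02,.1)),("slab",(.54,-.235,0,0)),("rack",(.545,.25,0,0)),("scoop",(.54,0,0,.0))):
  for sub in(("top","scene"),("top",),("scene",)):
    mk={c:ms[c,n] for c in sub if (c,n) in ms}
    if mk: 
      fr=[0,1,2,3] if len(sub)==2 and n!="scoop" else [0,1,3]
      r,f=fit(n,mk,q,fr,cals);print(n,sub,np.round(r,4),round(f,3))
      if len(sub)==2:q=r
E
python3 m1.py
```

```text
top plate 4.104072348872538 0.62 1124.0
top slab 4.478004283320547 0.82 2909.0
top rack 3.2926404696147844 0.65 886.0
top scoop 6.969516064858769 0.97 617.0
scene plate 3.947551924542834 0.8 1040.0
scene slab 5.17985634378345 0.83 2621.0
scene rack 3.2717704309326616 0.59 932.0
scene scoop 9.713308018031185 0.62 583.0
plate ('top', 'scene') [ 0.5523 -0.2335  0.0215  0.0827] 0.077
plate ('top',) [ 0.5524 -0.2333  0.0215  0.0834] 0.04
plate ('scene',) [ 0.5525 -0.2336  0.0215  0.0761] 0.036
slab ('top', 'scene') [ 0.5571 -0.2401  0.0089  0.0223] 0.187
slab ('top',) [ 0.557  -0.2398  0.0089  0.0209] 0.079
slab ('scene',) [ 0.5554 -0.239   0.0089  0.0187] 0.103
rack ('top', 'scene') [ 0.56    0.2517  0.0063 -0.004 ] 0.601
rack ('top',) [0.5596 0.2514 0.0063 0.0034] 0.234
rack ('scene',) [ 0.56    0.2517  0.0063 -0.0046] 0.362
scoop ('top', 'scene') [ 0.5423 -0.0099  0.      0.0404] 0.263
scoop ('top',) [ 0.5436 -0.0111  0.      0.0234] 0.093
scoop ('scene',) [ 0.5405 -0.0097  0.      0.0509] 0.149
```

Emit:
{"api": "servo_tool", "payload": {
  "commands": "1 40 45 12 0 0 -0.09;1 40 45 12 0 0 -0.09;1 40 45 12 0 0 -0.09;1 40 45 12 0 0 -0.09;1 40 45 12 0 0 0",
  "squeeze": 110
}}

```text
time_s: 2.12
tool_pos: [0.4136, -0.2807, 0.2919]
orientation: [3.141, 0.056, 0.001]
contact_force: [0.1, -1.0, 0.2]
width: 0.0854
grasp_force: 0.0
```

Emit:
{"api": "servo_tool", "payload": {
  "commands": "1 40 45 12 0 0 0;1 0 0 0 0 0 0"
}}

```text
time_s: 2.38
tool_pos: [0.4552, -0.234, 0.3045]
orientation: [3.14, 0.068, 0.004]
contact_force: [-0.1, -0.7, -0.3]
width: 0.0856
grasp_force: 0.0
```

```bash
cat > w.py <<'E'
from fit import *
import sys,pickle
names=sys.argv[2:];c=bot.calibration("wrist");im=save("wrist",sys.argv[1]);pickle.dump(c,open(sys.argv[1]+".pkl","wb"))
s=bot.observe();print(s["time_s"],np.round(s["tool_pos"],4),np.round(s["orientation"],3),np.round(-np.array(c["R"]).T@np.array(c["t"]),3))
G={"plate":(.5523,-.2335,.0215,.083),"rack":(.56,.2515,.006,0),"scoop":(.542,-.01,0,.03),"slab":(.555,-.239,.0035,.02)}
for n in names:
  for m in bot.trace("wrist",n)[:3]:
    r,f=fit(n,{"wrist":m["region"].astype(np.float32)},G[n],[0,1,3],{"wrist":c});print(n,m["bbox"],round(m["confidence"],2),np.round(r,4),round(f,3))
E
python3 w.py w0 plate slab
```

```text
2.425 [ 0.4537 -0.2358  0.3037] [3.14e+00 6.50e-02 1.00e-03] [ 0.521 -0.231  0.446]
plate [206.0, 42.5, 91.3, 79.4] 0.96 [ 0.5508 -0.2334  0.0215  0.085 ] 0.024
plate [353.6, 2.4, 98.0, 93.6] 0.68 [ 0.5523 -0.2335  0.0215  0.083 ] 1.0
```

View pics/w0.png

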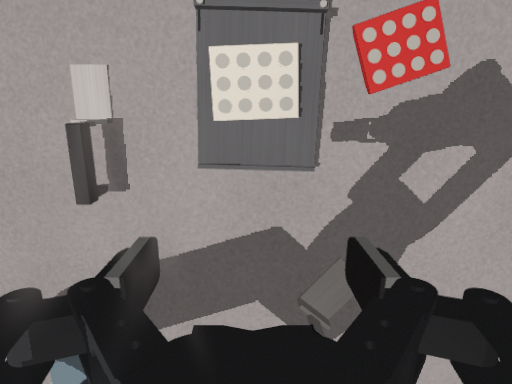

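The wrist view shows the slab with its front lip from (198,166) to (315,169), the ledge's inner face near row 11 (columns 200–328), and the plate between rows 43 and 121. The scoop blade spans (72–110, 65–120).

Run:
```python
from h import *
import pickle
c=pickle.load(open("w0.pkl","rb"));f=lambda u,v,z:np.round(atz("wrist",(u,v),z,c),4)[:2]
print("slab front",f(198,166,.0215),f(315,169,.0215))
print("slab side far",f(199,20,.0215),f(326,20,.0215))
print("ledge",f(203,11,.0215),f(325,11,.0215),f(203,11,.0375),f(325,9,.0375))
print("blade",f(72,65,.0025),f(108,65,.0025),f(73,118,.0025),f(111,120,.0025))
g=cv2.cvtColor(cv2.imread("pics/w0.png"),cv2.COLOR_BGR2GRAY)
for u in(210,260,310):print(u,g[0:48,u].tolist());print(g[155:175,u].tolist())
```

```text
slab front [ 0.4388 -0.1606] [ 0.4415 -0.3223]
slab side far [ 0.6222 -0.1617] [ 0.6291 -0.3186]
ledge [ 0.6326 -0.1666] [ 0.6392 -0.3164] [ 0.6284 -0.169 ] [ 0.6369 -0.313 ]
blade [0.5657 0.012 ] [ 0.5673 -0.0368] [0.4959 0.0173] [ 0.4951 -0.036 ]
210 [99, 99, 99, 99, 101, 82, 55, 52, 52, 74, 98, 101, 100, 101, 101, 101, 100, 100, 101, 101, 101, 100, 100, 100, 101, 101, 101, 101, 100, 100, 99, 100, 100, 99, 99, 99, 99, 99, 98, 98, 99, 99, 99, 99, 98, 99, 184, 213]
[100, 100, 99, 99, 99, 99, 100, 99, 84, 73, 98, 96, 96, 118, 147, 153, 150, 149, 150, 151]
260 [97, 96, 96, 99, 98, 99, 96, 56, 49, 53, 52, 102, 101, 102, 102, 102, 101, 102, 102, 101, 101, 102, 101, 101, 101, 101, 101, 101, 101, 100, 100, 100, 101, 101, 100, 100, 101, 100, 100, 100, 100, 100, 100, 107, 188, 213, 215, 215]
[98, 97, 97, 98, 97, 98, 98, 97, 98, 92, 85, 91, 97, 97, 108, 132, 147, 148, 149, 145]
310 [92, 97, 96, 96, 98, 98, 99, 100, 89, 58, 48, 52, 74, 99, 101, 101, 101, 101, 101, 101, 101, 101, 101, 100, 99, 99, 100, 100, 100, 100, 100, 99, 100, 99, 99, 99, 99, 99, 99, 98, 98, 98, 98, 97, 98, 98, 99, 98]
[96, 96, 97, 96, 97, 96, 95, 96, 96, 96, 96, 87, 79, 93, 94, 98, 127, 153, 152, 151]
```

Emit:
{"api": "servo_tool", "payload": {
  "commands": "1 0 55 -25 0 0 0.02;1 0 55 -25 0 0 0;1 0 55 -25 0 0 0;1 0 54 -25 0 0 0;1 0 0 -20 0 0 0"
}}

```text
time_s: 3.15
tool_pos: [0.451, -0.0164, 0.182]
orientation: [-3.139, -0.092, 0.003]
contact_force: [-0.1, -0.2, 0.4]
width: 0.0853
grasp_force: 0.0
```

Emit:
{"api": "servo_tool", "payload": {
  "commands": "1 0 0 0 0 0 0"
}}

```text
time_s: 3.28
tool_pos: [0.451, -0.0189, 0.1818]
orientation: [-3.14, -0.087, 0.006]
contact_force: [0.9, -0.1, -0.9]
width: 0.0855
grasp_force: 0.0
```

```bash
python3 w.py w1 scoop
python3 - <<'E'
from h import *
c=bot.calibration("wrist")
for n in("scoop_grip","scoop_edge"):
  for m in bot.mark_of("wrist",n)[:2]: print(n,m["xy"],m["confidence"],np.round(atz("wrist",m["xy"],.047 if n[-1]=="p" else 0,c),4))
E
```

```text
3.325 [ 0.452  -0.0195  0.1829] [-3.14e+00 -8.60e-02  3.00e-03] [ 0.517 -0.016  0.323]
scoop [223.2, 50.6, 53.3, 198.5] 0.69 [ 0.5427 -0.01    0.      0.0383] 0.047
scoop_grip [246.5, 174.7] 0.97 [ 0.458  -0.0148  0.047 ]
scoop_edge [246.4, 53.2] 0.97 [ 0.5679 -0.0084  0.    ]
```

View pics/w1.png

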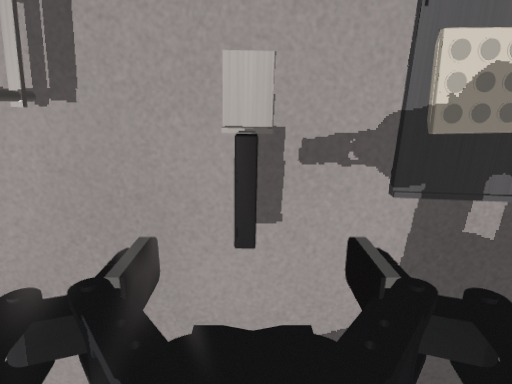

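The scoop blade is at (222–275, 50–130) and the handle runs along columns 235–258. I'll descend and grip.

Emit:
{"api": "servo_tool", "payload": {
  "commands": "1 0 5 -45 0 0 -0.015;1 0 0 -45 0 0 0;1 0 0 -45 0 0 0;1 0 0 -19 0 0 0;0.1 0 0 0 0 0 0",
  "squeeze": 110
}}

```text
time_s: 4.1
tool_pos: [0.4521, -0.0139, 0.0286]
orientation: [-3.14, -0.063, 0.003]
contact_force: [0.4, -0.2, 0.0]
width: 0.0694
grasp_force: 0.0
```

Emit:
{"api": "servo_tool", "payload": {
  "commands": "0 0 0 0 0 0 0;0 0 0 0 0 0 0;0 0 0 0 0 0 0;0 0 0 0 0 0 0"
}}

```text
time_s: 4.6
tool_pos: [0.4534, -0.0135, 0.0306]
orientation: [3.14, 0.066, 0.004]
contact_force: [-0.1, -0.2, 6.3]
width: 0.0183
grasp_force: 107.5
```

```bash
python3 w.py w2 scoop; python3 -c "
from rig import bot
print(bot.observe())"
```

```text
4.65 [ 0.4534 -0.0135  0.0305] [3.14e+00 6.60e-02 3.00e-03] [ 0.519 -0.011  0.172]
scoop [203.2, 4.0, 99.6, 328.5] 0.66 [ 0.5425 -0.0098  0.      0.0471] 0.145
{'time_s': 4.7, 'joint_pos': array([-2.76383252e-01,  3.37753932e-01,  2.00851687e+00, -2.26580209e-04,
        7.92840842e-01,  1.25253959e+00]), 'joint_velocities': array([-0.00051669, -0.00126684, -0.00058387, -0.00072681,  0.00041355,
       -0.00064927]), 'tau': array([  0.06939236, -36.6099751 , -18.04825366,   0.12871547,
        -0.35111572,  -0.05242607]), 'tool_pos': array([ 0.45347203, -0.01351251,  0.03056663]), 'orientation': array([3.14001562, 0.06600077, 0.00365078]), 'contact_force': array([-0.87539757, -0.36761229,  5.77034154]), 'torque': array([-1.25530568e-01,  1.91722362e-01, -1.52547954e-04]), 'grasp_force': 107.49126076698303, 'width': 0.018474942947252417}
```

Emit:
{"api": "servo_tool", "payload": {
  "commands": "0 0 0 15 0 0 0;0 0 0 35 0 0 0;0 -19 -30 45 0 0 0;0 -19 -52 5 0 0 -0.017;0 -19 -52 0 0 0 0"
}}

```text
time_s: 5.32
tool_pos: [0.3956, -0.1486, 0.1308]
orientation: [3.139, 0.041, 0.004]
contact_force: [-0.1, -0.6, -1.6]
width: 0.0183
grasp_force: 108.3
```

Emit:
{"api": "servo_tool", "payload": {
  "commands": "0 -19 -52 0 0 0.04 0;0 0 -35 0 0 0.06 0;0 0 0 0 0 0.05 0;0 0 0 0 0 0 0;0 0 0 0 0 0 0"
}}

```text
time_s: 5.95
tool_pos: [0.3763, -0.2335, 0.1292]
orientation: [-3.13, -0.04, 0.235]
contact_force: [0.6, -0.1, -1.2]
width: 0.0181
grasp_force: 108.4
```

```bash
cat >> h.py <<'E'
from scipy.spatial.transform import Rotation as Ro
R0=Ro.from_rotvec([3.1400,0.066,0.0037]); 
def nose(off=(0.1141,0,-0.0305),n=1):
    s=bot.observe();R=Ro.from_rotvec(s["orientation"])*R0.inv();yaw0=0.042
    p=s["tool_pos"]+R.apply(Ro.from_euler("z",yaw0).apply(off))
    x=R.apply([1,0,0]);return s,p,np.arctan2(-x[2],np.hypot(x[0],x[1])),np.arctan2(x[1],x[0])+yaw0
E
python3 - <<'E'
from h import *
s,p,a,b=nose();print(s["time_s"],s["tool_pos"],s["contact_force"],s["width"],"nose",np.round(p,4),"pitch",a,"yaw",b)
save("wrist","w3")
c=bot.calibration("wrist")
for n in("scoop_grip","scoop_edge"):
  for m in bot.mark_of("wrist",n)[:2]: print(n,m["xy"],m["confidence"],"pred",proj("wrist",p,c))
E
```

```text
5.95 [ 0.37634515 -0.23351182  0.12924155] [ 0.63406819 -0.10916499 -1.16455924] 0.018139291900388006 nose [ 0.4845 -0.2305  0.0818] pitch 0.1519438899748155 yaw 0.0254749755546684
scoop_grip [249.3, 257.4] 0.93 pred [251.36233794   6.73742089]
scoop_edge [251.1, 4.4] 0.84 pred [251.36233794   6.73742089]
scoop_edge [418.6, 255.5] 0.83 pred [251.36233794   6.73742089]
```

View pics/w3.png

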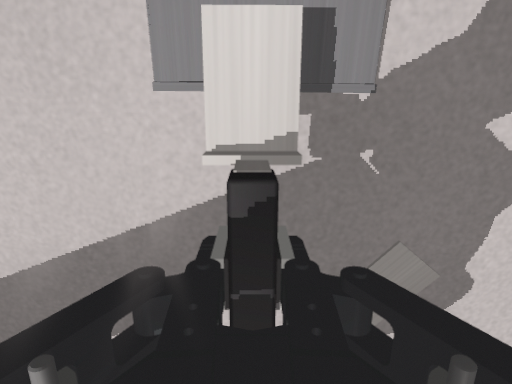

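The picture shows the scoop held straight: blade (203–302, 6–160), with its nose just past the sill at row 87. I'll descend with force checks.

Emit:
{"api": "servo_tool", "payload": {
  "commands": "0 11 -4 -20 0 0 0;0 0 0 -25 0 0 0;0 0 0 -10 0 0 0;0 0 0 0 0 0 0"
}}

```text
time_s: 6.6
tool_pos: [0.3871, -0.2378, 0.074]
orientation: [-3.13, -0.039, 0.237]
contact_force: [-0.3, -0.6, -1.5]
width: 0.0181
grasp_force: 108.4
```

Emit:
{"api": "servo_tool", "payload": {
  "commands": "0 0 0 -2 0 0 0;0 0 0 0 0 0 0"
}}

```text
time_s: 6.85
tool_pos: [0.3879, -0.2386, 0.0729]
orientation: [-3.132, -0.039, 0.234]
contact_force: [-0.3, -0.6, -1.8]
width: 0.018
grasp_force: 108.4
```

Emit:
{"api": "servo_tool", "payload": {
  "commands": "0 0 0 -2 0 0 0;0 0 0 0 0 0 0"
}}

```text
time_s: 7.1
tool_pos: [0.3878, -0.2385, 0.0706]
orientation: [-3.131, -0.039, 0.234]
contact_force: [-0.2, -0.0, -0.1]
width: 0.0181
grasp_force: 108.6
```

```bash
cat > n.py <<'E'
from h import *
s,p,a,b=nose();print(round(s["time_s"],2),np.round(s["tool_pos"],4),"F",np.round(s["contact_force"],1),"M",np.round(s["torque"],2),round(s["width"],4),"nose",np.round(p,4),"pitch",round(a,3),"yaw",round(b,3))
E
python3 n.py
```

```text
7.1 [ 0.3878 -0.2385  0.0706] F [-0.2 -0.  -0.1] M [-0.07 -0.21 -0.02] 0.0181 nose [ 0.496  -0.2357  0.0232] pitch 0.152 yaw 0.024
```

Emit:
{"api": "servo_tool", "payload": {
  "commands": "0 0 0 -1 0 0 0;0 0 0 0 0 0 0"
}}

```text
time_s: 7.35
tool_pos: [0.3875, -0.2385, 0.0698]
orientation: [-3.131, -0.039, 0.235]
contact_force: [-3.7, -0.3, 4.8]
width: 0.0184
grasp_force: 109.3
```

Emit:
{"api": "servo_tool", "payload": {
  "commands": "0 0 0 -1 0 0 0;0 0 0 0 0 0 0"
}}

```text
time_s: 7.6
tool_pos: [0.3873, -0.2386, 0.0691]
orientation: [-3.131, -0.039, 0.236]
contact_force: [-4.6, 1.8, 9.2]
width: 0.0183
grasp_force: 110.1
```

```bash
python3 n.py
```

```text
7.6 [ 0.3873 -0.2386  0.0691] F [-4.6  1.8  9.2] M [-0.03  0.12  0.02] 0.0183 nose [ 0.4954 -0.2358  0.0216] pitch 0.153 yaw 0.025
```

Emit:
{"api": "servo_tool", "payload": {
  "commands": "0 0 0 1 0 0 0;0 4 0.1 0 0 0 0;0 4 0.1 0 0 0 0;0 4 0.1 0 0 0 0;0 4 0.1 0 0 0 0"
}}

```text
time_s: 8.22
tool_pos: [0.4034, -0.2379, 0.0696]
orientation: [-3.131, -0.039, 0.237]
contact_force: [-5.7, 0.2, 6.9]
width: 0.0184
grasp_force: 109.6
```

```bash
python3 n.py
```

```text
8.22 [ 0.4034 -0.2379  0.0696] F [-5.7  0.2  6.9] M [-0.17  0.28  0.02] 0.0184 nose [ 0.5114 -0.235   0.022 ] pitch 0.153 yaw 0.025
```

Emit:
{"api": "servo_tool", "payload": {
  "commands": "0 5 0.1 -1.1 0 -0.01 0;0 5 0.1 -1.1 0 -0.01 0;0 5 0.1 -1.1 0 -0.01 0;0 5 0.1 -1.1 0 -0.01 0"
}}

```text
time_s: 8.72
tool_pos: [0.4233, -0.2374, 0.0652]
orientation: [-3.135, -0.039, 0.174]
contact_force: [-5.8, 1.0, 7.1]
width: 0.018
grasp_force: 109.7
```

```bash
python3 n.py; python3 w.py w4 plate
```

```text
8.72 [ 0.4233 -0.2374  0.0652] F [-5.8  1.   7.1] M [-0.1   0.28 -0.04] 0.018 nose [ 0.5332 -0.2345  0.022 ] pitch 0.113 yaw 0.025
8.775 [ 0.4239 -0.2375  0.0651] [-3.135 -0.039  0.172] [ 0.505 -0.236  0.199]
plate [135.7, 0.0, 236.6, 19.8] 0.64 [ 0.5733 -0.2353  0.0215  0.0016] 0.019
```

View pics/w4.png

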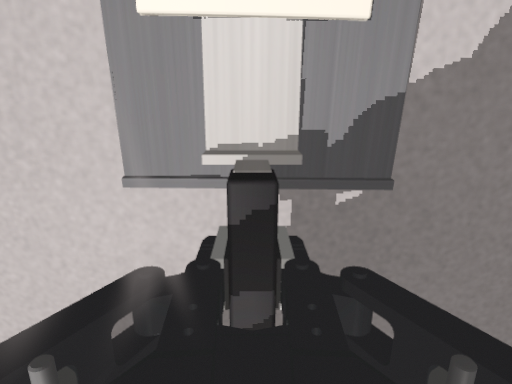

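The plate's near edge is at rows 0–18. The blade has squared the plate and is pushing it toward the ledge, so I keep advancing.

Emit:
{"api": "servo_tool", "payload": {
  "commands": "0 5 0.1 -1.1 0 -0.01 0;0 5 0.1 -1.1 0 -0.01 0;0 5 0.1 -1.1 0 -0.01 0;0 5 0.1 0 0 0 0"
}}

```text
time_s: 9.32
tool_pos: [0.443, -0.237, 0.0618]
orientation: [-3.138, -0.039, 0.128]
contact_force: [-7.8, 0.3, 9.1]
width: 0.018
grasp_force: 109.8
```

```bash
python3 n.py
```

```text
9.32 [ 0.443  -0.237   0.0618] F [-7.8  0.3  9.1] M [-0.1   0.46  0.04] 0.018 nose [ 0.5541 -0.2341  0.0219] pitch 0.084 yaw 0.025
```

Emit:
{"api": "servo_tool", "payload": {
  "commands": "0 4 0.1 0 0 0 0;0 4 0.1 0 0 0 0;0 4 0.1 0 0 0 0"
}}

```text
time_s: 9.7
tool_pos: [0.4553, -0.2367, 0.0619]
orientation: [-3.138, -0.039, 0.127]
contact_force: [-5.9, 0.7, 7.1]
width: 0.0181
grasp_force: 109.8
```

```bash
python3 n.py;python3 w.py w5 plate
```

```text
9.7 [ 0.4553 -0.2367  0.0619] F [-5.9  0.7  7.1] M [-0.18  0.32 -0.  ] 0.0181 nose [ 0.5664 -0.2339  0.022 ] pitch 0.083 yaw 0.025
9.75 [ 0.4559 -0.2368  0.0619] [-3.138 -0.039  0.126] [ 0.533 -0.235  0.198]
plate [506.2, 1.6, 5.8, 50.6] 0.87 [ 0.5523 -0.2335  0.0215  0.083 ] 1.0
plate [135.9, 0.0, 240.6, 52.9] 0.74 [ 0.5909 -0.2355  0.0215  0.0176] 0.026
```

Emit:
{"api": "servo_tool", "payload": {
  "commands": "0 5 0.1 0 0 0 0;0 5 0.1 0 0 0 0;0 5 0.1 0 0 0 0;0 5 0.1 0 0 0 0"
}}

```text
time_s: 10.3
tool_pos: [0.4753, -0.2363, 0.0619]
orientation: [-3.138, -0.039, 0.127]
contact_force: [-5.1, 0.3, 7.9]
width: 0.0183
grasp_force: 109.7
```

Emit:
{"api": "servo_tool", "payload": {
  "commands": "0 5 0.1 0 0 0 0;0 5 0.1 0 0 0 0;0 5 0.1 0 0 0 0"
}}

```text
time_s: 10.68
tool_pos: [0.4895, -0.2359, 0.0619]
orientation: [-3.137, -0.039, 0.13]
contact_force: [-10.0, 0.6, 10.2]
width: 0.0181
grasp_force: 109.9
```

```bash
python3 n.py;python3 w.py w6 plate scoop
```

```text
10.68 [ 0.4895 -0.2359  0.0619] F [-10.    0.6  10.2] M [-0.18  0.75 -0.07] 0.0181 nose [ 0.6006 -0.233   0.0218] pitch 0.085 yaw 0.025
10.725 [ 0.4903 -0.2359  0.0619] [-3.137 -0.039  0.128] [ 0.567 -0.235  0.198]
plate [136.9, 1.8, 240.1, 119.5] 0.82 [ 0.5901 -0.2358  0.0215  0.0208] 0.027
plate [484.6, 0.5, 25.7, 126.2] 0.56 [ 0.5523 -0.2335  0.0215  0.083 ] 1.0
scoop [203.3, 121.7, 98.5, 208.7] 0.88 [ 0.542 -0.01   0.     0.03 ] 1.0
```

View pics/w6.png

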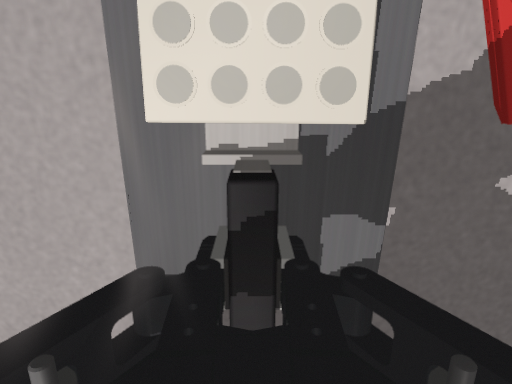

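The plate edge is at row 121 and the stop wall at row 152, so about 15–17 mm remain.

Emit:
{"api": "servo_tool", "payload": {
  "commands": "0 4 0.1 0.3 0 0 0;0 4 0.1 0 0 0 0;0 3 0.1 0 0 0 0"
}}

```text
time_s: 11.2
tool_pos: [0.5003, -0.2355, 0.0621]
orientation: [-3.137, -0.039, 0.13]
contact_force: [-8.9, -0.2, 8.0]
width: 0.0182
grasp_force: 109.8
```

```bash
python3 n.py
```

```text
11.2 [ 0.5003 -0.2355  0.0621] F [-8.9 -0.2  8. ] M [-0.08  0.73 -0.03] 0.0182 nose [ 0.6114 -0.2327  0.022 ] pitch 0.085 yaw 0.025
```

Emit:
{"api": "servo_tool", "payload": {
  "commands": "0 1.5 0 0 0 0 0;0 1.5 0 0 0 0 0"
}}

```text
time_s: 11.45
tool_pos: [0.5033, -0.2355, 0.0621]
orientation: [-3.137, -0.039, 0.13]
contact_force: [-8.7, 1.0, 8.6]
width: 0.0185
grasp_force: 109.8
```

```bash
python3 n.py
```

```text
11.45 [ 0.5033 -0.2355  0.0621] F [-8.7  1.   8.6] M [-0.09  0.7  -0.09] 0.0185 nose [ 0.6143 -0.2326  0.022 ] pitch 0.085 yaw 0.025
```

Emit:
{"api": "servo_tool", "payload": {
  "commands": "0 1 0 0 0 0 0;0 1 0 0 0 0 0"
}}

```text
time_s: 11.7
tool_pos: [0.5045, -0.2354, 0.0621]
orientation: [-3.137, -0.039, 0.133]
contact_force: [-13.3, 0.2, 10.6]
width: 0.0182
grasp_force: 110.1
```

Emit:
{"api": "servo_tool", "payload": {
  "commands": "0 0.7 0 0 0 0 0;0 0 0 0 0 0 0"
}}

```text
time_s: 11.95
tool_pos: [0.5045, -0.2354, 0.0621]
orientation: [-3.136, -0.039, 0.135]
contact_force: [-13.0, -0.6, 11.4]
width: 0.0182
grasp_force: 110.2
```

```bash
python3 n.py
python3 - <<'E'
from h import *
im=save("wrist","w7");cv2.imwrite("pics/w7c.png",cv2.resize(im[90:180,120:390,::-1],None,fx=2.9,fy=2.9))
E
```

```text
11.95 [ 0.5045 -0.2354  0.0621] F [-13.   -0.6  11.4] M [-0.19  1.32 -0.11] 0.0182 nose [ 0.6155 -0.2325  0.0217] pitch 0.088 yaw 0.025
```

View pics/w7c.png

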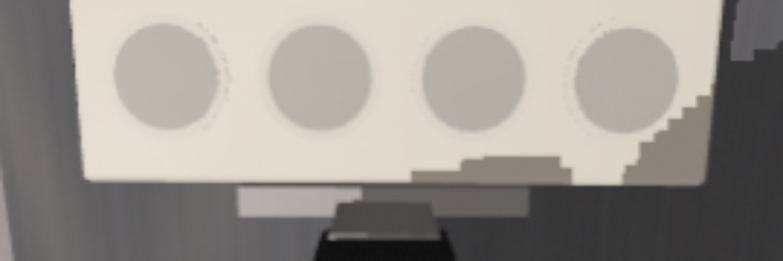

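The plate edge lies right against the stop wall and the force rose while the tool stalled, so it is fully loaded. I'll ease off, level and lift.

Emit:
{"api": "servo_tool", "payload": {
  "commands": "0 -2 0 0 0 0 0;0 0 0 3 0 -0.02 0;0 0 0 4 0 -0.02 0;0 0 0 5 0 -0.02 0;0 0 0 5 0 -0.02 0"
}}

```text
time_s: 12.62
tool_pos: [0.5056, -0.2358, 0.0793]
orientation: [3.141, 0.039, 0.003]
contact_force: [-0.4, -0.1, -3.2]
width: 0.0183
grasp_force: 108.1
```

```bash
python3 n.py
```

```text
12.62 [ 0.5056 -0.2358  0.0793] F [-0.4 -0.1 -3.2] M [-0.    0.19  0.02] 0.0183 nose [ 0.6197 -0.233   0.0487] pitch 0.0 yaw 0.025
```

Emit:
{"api": "servo_tool", "payload": {
  "commands": "0 0 0 8 0 -0.02 0;0 0 0 12 0 0 0;0 0 0 15 0 0 0;0 0 0 15 0 0 0;0 0 0 10 0 0 0"
}}

```text
time_s: 13.25
tool_pos: [0.5058, -0.2361, 0.1405]
orientation: [3.14, 0.039, 0.034]
contact_force: [-0.2, 0.2, -3.8]
width: 0.0184
grasp_force: 108.1
```

Emit:
{"api": "servo_tool", "payload": {
  "commands": "0 0 0 0 0 0 0;0 0 0 0 0 0 0"
}}

```text
time_s: 13.5
tool_pos: [0.505, -0.2355, 0.1385]
orientation: [-3.141, -0.039, -0.03]
contact_force: [-0.2, 0.6, -3.3]
width: 0.0186
grasp_force: 108.1
```

```bash
python3 n.py;python3 - <<'E'
from h import *
im=save("wrist","w8")
b=save("scene","s8");t=save("top","t8")
cv2.imwrite("pics/c8.png",np.hstack([cv2.resize(im,(400,300)),cv2.resize(b[180:330,90:290],(400,300),interpolation=2)])[:,:,::-1])
E
```

```text
13.5 [ 0.505  -0.2355  0.1385] F [-0.2  0.6 -3.3] M [0.04 0.22 0.  ] 0.0186 nose [ 0.6195 -0.2326  0.1099] pitch -0.017 yaw 0.025
```

View pics/c8.png

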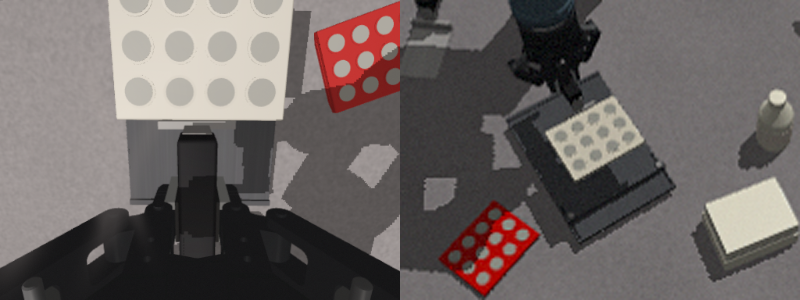

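The plate sits on the scoop against the wall, clear of the slab. Next: the plate's pose in hand and a refined rack pose.

Run:
```python
from fit import *
import pickle
s,p,a,b=nose();d=np.array([np.cos(b),np.sin(b),0])
o=p-.025*d;print("scoop origin",np.round(o,4))
bot.snapshot("wrist");c=bot.calibration("wrist")
m=bot.trace("wrist","plate")
for k in m[:2]:
  r,f=fit("plate",{"wrist":k["region"].astype(np.float32)},[o[0],o[1],o[2]+.003,b],[0,1,3],{"wrist":c});dd=r[:2]-o[:2]
  print(k["bbox"],np.round(r,4),f,"in scoop",dd@d[:2],dd@[-d[1],d[0]])
t0=np.load("t0.npy");g=cv2.cvtColor(t0,cv2.COLOR_RGB2GRAY)
for v in(165,178,190):print(v,g[v,150:205].tolist())
for u in(160,192):print(u,g[152:205,u].tolist())
ms=pickle.load(open("ms.pkl","rb"));r=ms["top","rack"];ys,xs=np.nonzero(r);print(xs.min(),xs.max(),ys.min(),ys.max())
```

```text
scoop origin [ 0.5945 -0.2332  0.1096]
[136.1, 0.0, 236.8, 154.4] [ 0.5933 -0.2359  0.1126  0.0201] 0.024493753910064697 in scoop -0.0012696011105068198 -0.0025932475126814875
[403.3, 2.3, 108.7, 145.6] [ 0.5945 -0.2332  0.1126  0.0248] 1.0 in scoop 0.0 0.0
165 [108, 109, 109, 108, 109, 111, 128, 133, 131, 131, 130, 130, 130, 130, 119, 62, 76, 78, 79, 80, 80, 81, 77, 80, 78, 88, 139, 138, 137, 137, 136, 134, 137, 135, 137, 138, 136, 131, 135, 135, 133, 134, 134, 135, 133, 141, 38, 59, 60, 56, 58, 56, 57, 60, 58]
178 [112, 111, 108, 106, 106, 116, 141, 133, 133, 134, 133, 131, 131, 123, 90, 112, 89, 68, 71, 71, 78, 107, 69, 68, 69, 72, 70, 70, 68, 64, 74, 113, 108, 107, 110, 107, 112, 145, 133, 133, 132, 134, 133, 135, 133, 136, 53, 54, 57, 54, 65, 110, 54, 54, 56]
190 [109, 107, 106, 108, 104, 107, 138, 136, 134, 139, 138, 135, 135, 123, 77, 136, 74, 69, 69, 68, 79, 112, 69, 70, 68, 70, 71, 69, 69, 68, 73, 109, 109, 109, 110, 110, 113, 131, 137, 134, 137, 139, 138, 139, 134, 104, 49, 58, 58, 60, 69, 114, 55, 56, 57]
160 [109, 108, 109, 111, 92, 70, 66, 98, 127, 132, 133, 132, 130, 130, 132, 133, 130, 131, 131, 131, 132, 131, 132, 132, 133, 134, 133, 135, 133, 133, 136, 135, 134, 136, 137, 138, 136, 139, 138, 138, 140, 140, 137, 140, 132, 117, 106, 109, 107, 105, 106, 108, 108]
192 [111, 113, 110, 109, 110, 109, 104, 139, 144, 134, 133, 135, 135, 134, 134, 134, 133, 135, 134, 133, 133, 135, 134, 132, 134, 135, 133, 134, 133, 135, 136, 135, 135, 136, 137, 138, 136, 137, 138, 138, 138, 139, 138, 141, 128, 117, 113, 112, 112, 115, 115, 112, 111]
156 196 159 197
```

Run:
```python
from h import *
f=lambda u,v,z=.066:np.round(atz("top",(u,v),z),4)[:2]
# pixel-centre convention: edge between u and u+1 -> u+.5
for v in(165,178,190):print(v,[f(u,v)[1] for u in(155.4,163.8,186.6,195.5)])
for u in(160,192):print(u,f(u,159.0),f(u,196.2),f(u,196.2,.058))
print(f(155.5,190),f(155.5,165),f(186.6,165),f(186.7,190))
# reprojection check
for q in[(.56,.2515,.066)]:
  for dx in(-.055,.055):
    print([np.round(proj("top",(q[0]+dx,q[1]+y,q[2])),1).tolist() for y in(.058,.033,-.033,-.058)])
    print([np.round(proj("scene",(q[0]+dx,q[1]+y,q[2])),1).tolist() for y in(.058,.033,-.033,-.058)])
im=cv2.imread("pics/s0.png")[150:215,280:355];im=cv2.resize(im,None,fx=8,fy=8,interpolation=2)
for dx0,dx1 in((-.055,.055),):
  for ys in((.033,.058),(-.058,-.033)):
    P=np.array([proj("scene",(.56+dx,.2515+y,.066)) for dx,y in((dx0,ys[0]),(dx1,ys[0]),(dx1,ys[1]),(dx0,ys[1]))])
    cv2.polylines(im,[np.int32((P-[280,150]+.5)*8)],True,(0,0,255),1)
cv2.imwrite("pics/ov.png",im)
```

```text
165 [np.float64(0.3111), np.float64(0.2866), np.float64(0.22), np.float64(0.194)]
178 [np.float64(0.3108), np.float64(0.2864), np.float64(0.22), np.float64(0.1941)]
190 [np.float64(0.3105), np.float64(0.2861), np.float64(0.22), np.float64(0.1942)]
160 [0.6163 0.2978] [0.5071 0.297 ] [0.5078 0.2991]
192 [0.6148 0.2043] [0.5056 0.2043] [0.5063 0.2057]
[0.5254 0.3102] [0.5988 0.3108] [0.5973 0.22  ] [0.5239 0.2197]
[[155.7, 197.0], [164.3, 196.9], [187.1, 196.5], [195.7, 196.4]]
[[321.4, 159.4], [315.4, 162.5], [299.2, 170.9], [293.0, 174.1]]
[[156.0, 159.5], [164.5, 159.4], [187.1, 159.0], [195.7, 158.9]]
[[342.2, 181.7], [336.1, 185.0], [319.6, 194.0], [313.2, 197.4]]
```

View pics/ov.png

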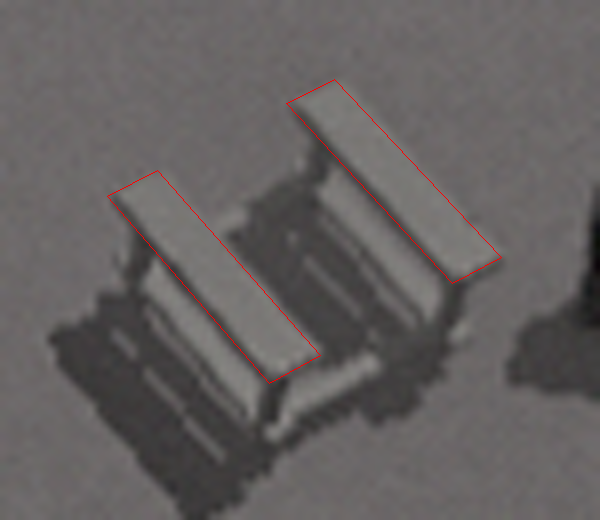

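The projected rails match the picture closely, so the rack is at (0.5605, 0.2525), rail tops at 0.066. I'll carry the plate over with gentle ramps.

Emit:
{"api": "servo_tool", "payload": {
  "commands": "0 -4 8 2 0 0 0;0 -7 16 4 0 0 0;0 -8 26 4 0 0 -0.005;0 -8 34 0 0 0 -0.005;0 -5 38 0 0 0 -0.005"
}}

```text
time_s: 14.38
tool_pos: [0.4722, -0.1119, 0.1493]
orientation: [3.141, 0.014, 0.032]
contact_force: [0.6, 0.2, -4.3]
width: 0.0186
grasp_force: 108.1
```

Emit:
{"api": "servo_tool", "payload": {
  "commands": "0 -1 40 0 0 0 0;0 0 40 0 0 0 0;0 0 40 0 0 0 0;0 0 40 0 0 0 0;0 0 40 0 0 0 0"
}}

```text
time_s: 15.0
tool_pos: [0.4711, 0.0883, 0.1494]
orientation: [3.141, 0.016, 0.032]
contact_force: [0.6, -0.0, -3.1]
width: 0.0185
grasp_force: 108.1
```

Emit:
{"api": "servo_tool", "payload": {
  "commands": "0 0 40 0 0 0 0;0 0 38 0 0 0 0;0 0 34 0 0 0 0;0 0 26 0 0 0 0;0 0 16 0 0 0 0"
}}

```text
time_s: 15.62
tool_pos: [0.471, 0.2419, 0.1492]
orientation: [3.141, 0.018, 0.031]
contact_force: [-0.4, -0.3, -4.8]
width: 0.0182
grasp_force: 108.0
```

Emit:
{"api": "servo_tool", "payload": {
  "commands": "0 0 9 0 0 0.01 0;0 0 3 0 0 0.005 0;0 0 0 0 0 0 0;0 0 0 0 0 0 0"
}}

```text
time_s: 16.12
tool_pos: [0.4724, 0.2515, 0.1488]
orientation: [3.141, 0.014, 0.007]
contact_force: [-0.1, 0.4, -4.0]
width: 0.0181
grasp_force: 108.1
```

```bash
cat > p.py <<'E'
from fit import *
s,p,a,b=nose();d=np.array([np.cos(b),np.sin(b),0]);o=p-.025*d
print(round(s["time_s"],2),"TCP",np.round(s["tool_pos"],4),"F",np.round(s["contact_force"],1),"origin",np.round(o,4),"pitch",round(a,3),"yaw",round(b,3))
bot.snapshot("wrist");c=bot.calibration("wrist")
k=bot.trace("wrist","plate")[0]
r,f=fit("plate",{"wrist":k["region"].astype(np.float32)},[o[0],o[1],o[2]+.003,b],[0,1,3],{"wrist":c})
dd=r[:2]-o[:2];print(np.round(r,4),round(f,3),"in scoop",dd@d[:2],dd@[-d[1],d[0]])
E
python3 p.py
```

```text
16.12 TCP [0.4724 0.2515 0.1488] F [-0.1  0.4 -4. ] origin [0.5615 0.2523 0.1186] pitch -0.002 yaw 0.009
[0.5604 0.2503 0.1216 0.0084] 0.019 in scoop -0.0011105281464329484 -0.002033196817102183
```

Emit:
{"api": "servo_tool", "payload": {
  "commands": "0 0 1 -8 0 0 0;0 0 0 -14 0 0 0;0 0 0 -14 0 0 0;0 0 0 -8 0 0 0;0 0 0 -4 0 0 0"
}}

```text
time_s: 16.85
tool_pos: [0.4719, 0.2531, 0.0999]
orientation: [3.141, 0.015, 0.006]
contact_force: [0.4, -0.2, -3.6]
width: 0.0184
grasp_force: 108.1
```

Emit:
{"api": "servo_tool", "payload": {
  "commands": "0 0 0 -2 0 0 0;0 0 0 -2 0 0 0;0 0 0 -2 0 0 0;0 0 0 -2 0 0 0;0 0 0 0 0 0 0"
}}

```text
time_s: 17.48
tool_pos: [0.4725, 0.2533, 0.093]
orientation: [3.141, 0.015, 0.009]
contact_force: [-0.2, 0.5, -1.4]
width: 0.0182
grasp_force: 108.3
```

```bash
python3 p.py
```

```text
17.48 TCP [0.4725 0.2533 0.093 ] F [-0.2  0.5 -1.4] origin [0.5617 0.2542 0.0629] pitch -0.003 yaw 0.01
[0.5601 0.2521 0.0659 0.0052] 0.01 in scoop -0.0016554258747170918 -0.002024405674352754
```

Emit:
{"api": "servo_tool", "payload": {
  "commands": "0 0 -1 -3 0 0 0;0 0 0 -3 0 0 0;0 0 0 -3 0 0 0;0 0 0 0 0 0 0"
}}

```text
time_s: 18.08
tool_pos: [0.472, 0.2522, 0.0835]
orientation: [3.141, 0.015, 0.007]
contact_force: [-0.6, -0.1, -2.8]
width: 0.0183
grasp_force: 108.3
```

Emit:
{"api": "servo_tool", "payload": {
  "commands": "0 -5 0 0 0 0 0;0 -10 0 0 0 0 0;0 -10 0 0 0 0 0;0 0 0 0 0 0 0"
}}

```text
time_s: 18.58
tool_pos: [0.446, 0.2523, 0.0839]
orientation: [3.141, 0.016, 0.007]
contact_force: [0.4, -0.6, -2.7]
width: 0.0186
grasp_force: 108.3
```

```bash
python3 p.py
```

```text
18.57 TCP [0.446  0.2523 0.0839] F [ 0.4 -0.6 -2.7] origin [0.5351 0.2532 0.0537] pitch -0.002 yaw 0.01
[0.5617 0.2498 0.0567 0.0008] 0.069 in scoop 0.026503060551407765 -0.0036518678946403627
```

Emit:
{"api": "servo_tool", "payload": {
  "commands": "0 -20 0 0 0 0 0;0 -30 0 0 0 0 0;0 -30 0 0 0 0 0;0 -25 0 0 0 0 0;0 -5 0 -10 0 0 0"
}}

```text
time_s: 19.3
tool_pos: [0.3368, 0.2525, 0.0742]
orientation: [-3.141, -0.017, -0.01]
contact_force: [-0.1, -0.9, -2.6]
width: 0.0183
grasp_force: 108.3
```

Emit:
{"api": "servo_tool", "payload": {
  "commands": "0 0 0 -20 0 0 0;0 0 0 -14 0 0 0;0 0 0 -5 0 0 0;0 0 0 0 0 0 0"
}}

```text
time_s: 19.8
tool_pos: [0.3378, 0.2522, 0.0346]
orientation: [3.141, 0.015, 0.007]
contact_force: [0.4, 0.4, -1.2]
width: 0.0184
grasp_force: 108.3
```

```bash
python3 n.py; python3 w.py w9 rack plate | tail -3
python3 - <<'E'
from h import *
im=cv2.imread("pics/w9.png");t=save("scene","s9")[:,:,::-1]
cv2.imwrite("pics/c9.png",np.hstack([cv2.resize(im,(400,300)),cv2.resize(t[120:240,220:380],(400,300),interpolation=2)]))
E
```

```text
19.8 [0.3378 0.2522 0.0346] F [ 0.4  0.4 -1.2] M [ 0.03  0.02 -0.02] 0.0184 nose [0.452  0.2533 0.0044] pitch -0.002 yaw 0.009
19.85 [0.3379 0.2523 0.035 ] [3.141 0.015 0.008] [0.403 0.253 0.176]
```

View pics/c9.png

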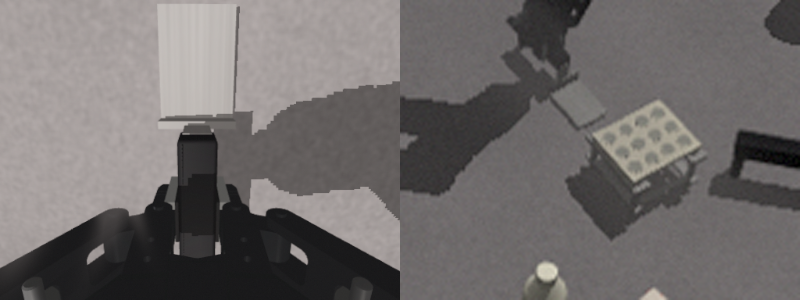

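The plate sits square on the rails and the scoop is clear of the rack. I'll set the scoop down.

Emit:
{"api": "servo_tool", "payload": {
  "commands": "0 0 0 -2 0 0 0;0 0 0 -1 0 0 0;0 0 0 -1 0 0 0;0 0 0 0 0 0 0"
}}

```text
time_s: 20.5
tool_pos: [0.3372, 0.2522, 0.0308]
orientation: [3.141, 0.015, 0.008]
contact_force: [0.4, 0.1, -2.5]
width: 0.0182
grasp_force: 108.3
```

```bash
python3 n.py
```

```text
20.5 [0.3372 0.2522 0.0308] F [ 0.4  0.1 -2.5] M [ 0.01  0.03 -0.04] 0.0182 nose [0.4514 0.2533 0.0006] pitch -0.003 yaw 0.01
```

Emit:
{"api": "servo_tool", "payload": {
  "commands": "0 0 0 -1 0 0 0;0.3 0 0 0 0 0 0;0.6 0 0 0 0 0 0;1 0 0 0 0 0 0;1 0 0 0 0 0 0"
}}

```text
time_s: 21.12
tool_pos: [0.3373, 0.2522, 0.0299]
orientation: [3.141, 0.015, 0.008]
contact_force: [-1.0, 0.6, -0.0]
width: 0.0784
grasp_force: 0.0
```

Emit:
{"api": "servo_tool", "payload": {
  "commands": "1 0 0 0 0 0 0;1 0 0 20 0 0 0;1 0 0 45 0 0 0;1 0 0 55 0 0 0;1 0 0 0 0 0 0"
}}

```text
time_s: 21.75
tool_pos: [0.3401, 0.2534, 0.1539]
orientation: [-3.138, -0.016, -0.021]
contact_force: [0.1, 0.3, -1.2]
width: 0.0851
grasp_force: 0.0
```

Run:
```python
from fit import *
s=bot.observe();print(s["time_s"],s["tool_pos"],s["width"])
im=save("wrist","wa");t=save("top","ta");save("scene","sa")
cals={c:bot.calibration(c) for c in("top","scene")};mk={};ms={}
for cam in cals:
  for n,X,q in(("plate",(.56,.252,.07),mk),("scoop",(.40,.252,.01),ms)):
    u=proj(cam,X,cals[cam])
    for m in bot.trace(cam,n):
      ys,xs=np.nonzero(m["region"])
      if np.hypot(xs.mean()-u[0],ys.mean()-u[1])<20: q[cam]=m["region"].astype(np.float32);break
print(mk.keys(),fit("plate",mk,[.56,.252,.066,0],[0,1,2,3],cals))
print(ms.keys(),fit("scoop",ms,[.426,.253,0,0.01],[0,1,3],cals) if ms else 0)
cv2.imwrite("pics/ca.png",np.hstack([cv2.resize(im,(400,300)),cv2.resize(t[130:280,110:310],(400,300),interpolation=2)])[:,:,::-1])
```

```text
21.75 [0.34010016 0.25344503 0.15391813] 0.08509139886722934
dict_keys(['top', 'scene']) (array([ 0.56017309,  0.2496446 ,  0.07087481, -0.00397975]), np.float64(0.10749834775924683))
dict_keys(['top', 'scene']) (array([0.42588639, 0.25252953, 0.        , 0.01672344]), np.float64(0.3635483980178833))
```

View pics/ca.png

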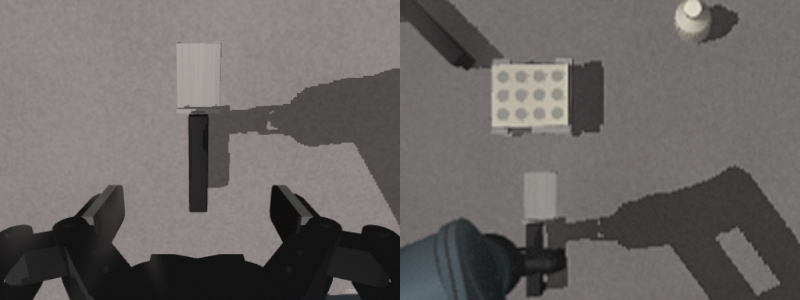

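The plate is centred and square on the rack, and the scoop stands flat and free on the bench. I'll hand the job in.

```bash
python3 -c "
from rig import bot
print(bot.finish_job())"
```

```text
the job is handed in; nothing more can be done
None
```

I handed the job in at about 22 s: the plate is on both rack rails, about 3 mm off centre and square in the last camera fit, and the scoop stands free on the bench; no verdict came back.

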